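# Find the full reagent bottle by hefting

### The job

Three identical closed bottles stand in a blue block; one is still full, the other two are nearly empty. Going from left to right (as seen from the robot), lift each bottle in turn well clear of the block to feel its weight and stand it back in its own well; then take the heaviest one and hold it up, upright and still, with its base at least 15 cm above the worktop. Finish while holding it in the gripper, with the other two standing in their wells and the things round the block left alone (if the last bottle is the heaviest, it need not be put back first).

Things in the scene. Friction and masses are not known exactly. Their poses are not given: they have to be found in the camera images.
- bottle_a_mid (a point): centre (half-way up) of one of the three identical closed bottles: white, round, blue screw cap. 96 mm tall; body 46 mm in diameter over its lower 70 mm, cap 32 mm in diameter above that. z axis up the bottle. At the start each stands upright in a well of the blue block. One of the three weighs 0.38 to 0.46 kg, the other two 0.11 to 0.13 kg each; which is which (and which stands in which well) changes from run to run, and neither look nor name tells it
- bottle_b_mid (a point): centre (half-way up) of one of the three identical closed bottles: white, round, blue screw cap. 96 mm tall; body 46 mm in diameter over its lower 70 mm, cap 32 mm in diameter above that. z axis up the bottle. At the start each stands upright in a well of the blue block. One of the three weighs 0.38 to 0.46 kg, the other two 0.11 to 0.13 kg each; which is which (and which stands in which well) changes from run to run, and neither look nor name tells it
- bottle_c_mid (a point): centre (half-way up) of one of the three identical closed bottles: white, round, blue screw cap. 96 mm tall; body 46 mm in diameter over its lower 70 mm, cap 32 mm in diameter above that. z axis up the bottle. At the start each stands upright in a well of the blue block. One of the three weighs 0.38 to 0.46 kg, the other two 0.11 to 0.13 kg each; which is which (and which stands in which well) changes from run to run, and neither look nor name tells it
- well_left (a point): place in the blue block where the centre of a bottle seated in the left (the robot's left, +y) well lies: on the axis of the well, 58 mm above the worktop. Axes of the block: z up, y along the row towards the left end, x away from the robot
- well_mid (a point): place in the blue block where the centre of a bottle seated in the middle well lies: on the axis of the well, 58 mm above the worktop. Axes of the block: z up, y along the row towards the left end, x away from the robot
- well_right (a point): place in the blue block where the centre of a bottle seated in the right (-y) well lies: on the axis of the well, 58 mm above the worktop. Axes of the block: z up, y along the row towards the left end, x away from the robot
- rack: blue block, 82 mm wide, 326 mm long, 22 mm high, with grey end caps, fixed to the worktop; its long side lies roughly across, turned up to 0.3 rad either way. Three round wells in a row, 110 mm apart, 54 mm in diameter, 12 mm deep (floor 10 mm above the worktop). Origin: centre of its underside; y along the row to the left, x away from the robot, z up
- petri: closed petri dish with pink medium, 91 mm across, 15 mm high, flat on the worktop behind the block; leave it alone. Origin: centre of its underside
- dropper: small white dropper bottle with black cap, 32 mm across, 76 mm tall, behind the block; leave it alone. Origin: centre of its underside
- marker: blue marker pen, 130 mm long, 13 mm thick, lying on the worktop in front of the block; leave it alone. Origin: at its middle, on the worktop

How it is judged:
By the outcome, as a careful person would: the job done as asked, in the order asked, and still so for the second after the job is handed in, while the arm keeps its last pose, push and grip.
It also fails if it takes over 72 s, if anything falls off the work surface, if the arm or the gripper's body presses on something with over 40 N, if the wrist force passes 120 N, or if a joint passes its speed limit or range.

### The arm

A 6-joint arm with a two-finger parallel gripper is mounted at the origin on a cart in front of the work surface, level with it; the furniture and walls round the work are solid. World frame = base frame: x ahead of the robot, y to its left, z up, the work surface at z = 0. Lengths are in m, angles in rad, forces in N, time in s.
With the tool pointing down it reaches from about 0.3 to 0.85 m from the base axis. Payload 4.2 kg.
Tool frame: the origin (TCP) lies midway between the tips of the shut fingers; the grasp point (between the pads) lies 19 mm behind it; x points along the fingers, y is the direction in which the jaws open and shut, and the axes are right-handed (so a half turn about x gives the same grasp; the last joint's range is limited). The gripper opens to 91 mm and grips with 3 to 60 N. Pads are 32 mm wide; open, the fingers measure 118 mm over their backs; the gripper's body (76 mm by 178 mm) begins 60 mm behind the grasp point.
Start: joints at [1.208, 0.32, 1.565, -0, 1.257, -0.02], TCP at [0.193, 0.542, 0.214] pointing down, gripper open.
Joint ranges: [-3.11, 3.11], [-0.84, 2.01], [0.21, 2.61], [-1.34, 4.49], [0.05, 2.63], [-2.56, 2.56]. Speed limits (rad/s): [2.57, 2.57, 3.14, 3.14, 3.14, 3.14].

### API

Orientations are given as a unit quaternion [x, y, z, w].
In Python, from station import bot gives the robot as it stands.
- The arm moves only by the tool play_rows, never from a script. Its argument "plan" is a list that holds one entry, the list of rows, each a list of 7 numbers: the turn, a rotation vector about the world's x, y, z in rad, then the shift along the world's x, y, z in cm, then the opening, from 0 (shut) to 1 (fully open). In form: [[[wx, wy, wz, x, y, z, grip], ...]]. A call has 1 to 10 rows; each row shifts and turns the commanded pose from where the row before left it; what a row does not reach is not made up. A row lasts 1/10 s, in which the tool goes at most 50 mm and 8.59 degrees, less where a joint would pass 70% of its speed; a pose out of reach is approached as far as the arm can. A call is refused whole if a number of a shift passes 5 or a number of a turn 0.15, either way. A call with a gripper value outside its range is refused whole. The fingers move at their own pace and stop on an object; "squeeze" is the grip in N (left out, the last holds). Time passes only in rows, so rows that do not move let the fingers close. It gives the time, the measured TCP pose, the force and the opening at its end, in the units of the state.
- bot.get_state(): the state, without advancing time (a new reading comes with each control period).
- bot.snapshot(name): name is "side" or "top" or "wrist"; returns a dict with "color" (384x512x3 uint8, red, green, blue), "mtx" (3x3 intrinsics, pixels), "view" (4x4, takes a point from world to camera coordinates). Camera axes: x right, y up, looking along -z (the intrinsics and any distortion apply to the point x, -y, -z); pixel columns grow to the right and rows downward; lengths in m; the calibration is good to about 2 mm. A picture is of the moment at which its call begins. There is no depth.
- bot.finish_job(): hands the job in, once; it reports no verdict.
Trained networks look in a picture, given as the dict that the camera call returned (one of the last four; its "shot" number tells which), for a name from the list of things; names that differ only in an ending like _2 or _b are one class to them, and where a whole thing is asked for, a point or a joint stands for the part that bears it (a point fixed in the world has none). Each returns a list of dicts, best first, with "p" (0 to 1); they miss things now and then, are a little off and sometimes report something else, mostly with a low value. They report only what shows in the picture. A call takes as long as a camera call.
- bot.look_for(picture, thing): "xyz" ([x, y, z] in m, in the coordinates of the camera as it stood for that picture, good to about 4 mm: the middle of the surface that is visible of it).
- bot.place_of(picture, thing): "xyz" ([x, y, z] in m, in the coordinates of the camera as it stood for that picture, good to about 4 mm: a listed point, or the origin of a listed thing).
The state is a dict: "time": time; "joint_positions": joint angles; "qvel": joint speeds; "joint_torque": joint torques, N m; "tool_pos": TCP position; "ee_rot": TCP orientation; "wrist_force": force on the tool from outside, world axes, zero at the start; "moment": the same for the moment, N m; "opening": opening from 0.0 (shut) to 1.0 (fully open).
Only numpy, scipy, OpenCV 4.12 (cv2) and the standard library are available. Lean on these libraries where they do the work, as an engineer would, in place of code of your own. Each camera call takes 0.05 s, during which the arm holds its last target.

## Working session

There is one attempt and no reset: what is moved stays moved. The work goes in short steps, Python scripts to look and compute and a tool call to move; the robot and the scene stay as the last step left them, time stands still between calls to the robot, and variables do not carry over. Pictures are saved under pics/ and viewed, and the job is handed in when it is done.

Besides the shell and the picture viewer there is one more tool, called after "Emit:" in YAML: its name, and indented under it one key for each argument. play_rows: Moves the arm, as the interface text tells. Its arguments: {"type":"object","properties":{"plan":{"type":"array"},"squeeze":{"type":"number"}},"required":["plan"]}

```bash
mkdir -p pics; ls
cat > h.py <<'E'
import numpy as np, cv2
from station import bot
def snap(n,f):
    p=bot.snapshot(n); cv2.imwrite('pics/'+f,p['color'][:,:,::-1]); return p
def w(p,xyz):
    return (np.linalg.inv(np.array(p['view']))@np.r_[xyz,1])[:3]
def pl(p,names):
    for n in names:
        r=bot.place_of(p,n)
        for d in r[:4]: print(n,round(d['p'],2),np.round(w(p,d['xyz']),4))
E
python3 - <<'E'
from h import *
print(bot.get_state())
for c in ['top','side']:
    p=snap(c,c+'0.png'); print(c,np.round(np.linalg.inv(p['view'])[:3],3).tolist(),p['mtx'])
    pl(p,['bottle_a_mid','well_left','well_mid','well_right','rack','petri','dropper','marker'])
E
```

```text
pics
{'time': 0.0, 'joint_positions': array([ 1.20802252e+00,  3.20269235e-01,  1.56568285e+00,  2.78612847e-05,
        1.25740259e+00, -1.99762204e-02]), 'qvel': array([-7.41037625e-04,  7.96309059e-05,  3.84380100e-04,  1.03563386e-03,
       -1.34434920e-03, -1.25247646e-03]), 'joint_torque': array([ 1.30279866e-03, -4.12465096e+01, -2.31972027e+01,  7.29595008e-02,
        4.58155631e-02, -1.57788577e-04]), 'tool_pos': array([0.19306659, 0.54107296, 0.21313182]), 'ee_rot': array([ 0.11999785,  0.69687255, -0.12121748,  0.69661717]), 'wrist_force': array([-0.18488964, -0.31568549,  0.10706824]), 'moment': array([0.04061825, 0.05868209, 0.00051524]), 'opening': 1.0033006275364964}
top [[-0.027, 0.996, -0.087, 0.51], [-1.0, -0.027, 0.002, 0.087], [-0.001, 0.087, 0.996, 1.038]] [[464.43108391   0.         255.64370526]
 [  0.         464.43108391 191.26218158]
 [  0.           0.           1.        ]]
bottle_a_mid 0.73 [0.5354 0.0972 0.0617]
bottle_a_mid 0.71 [ 0.4439 -0.0446  0.0039]
well_left 0.65 [0.5335 0.0942 0.0569]
well_mid 0.94 [ 0.5385 -0.01    0.0566]
well_right 0.6 [ 0.5
[... 262 characters left out ...]
 0.38, -0.877, -0.693], [0.024, 0.92, 0.391, 0.412]] [[465.90387761   0.         257.62832114]
 [  0.         465.90387761 186.43858519]
 [  0.           0.           1.        ]]
bottle_a_mid 0.81 [0.528  0.0942 0.0614]
bottle_a_mid 0.26 [ 0.5367 -0.0098  0.0588]
well_left 0.91 [0.5316 0.0954 0.0565]
well_mid 0.8 [ 0.5412 -0.0113  0.0543]
well_mid 0.3 [ 0.5362 -0.0108 -0.0043]
well_right 0.63 [ 0.5468 -0.1224  0.0567]
rack 0.9 [ 0.5362 -0.0117 -0.001 ]
rack 0.24 [ 0.5503 -0.1208  0.0554]
petri 0.95 [ 6.746e-01  8.670e-02 -2.000e-04]
dropper 0.64 [ 0.5382 -0.0094  0.0575]
dropper 0.55 [ 0.7008 -0.05   -0.0017]
dropper 0.29 [0.5291 0.0964 0.0545]
marker 0.67 [ 4.412e-01 -4.330e-02  3.000e-04]
```

View pics/top0.png

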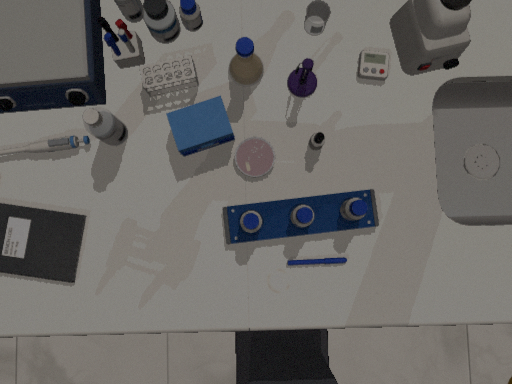

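View pics/side0.png

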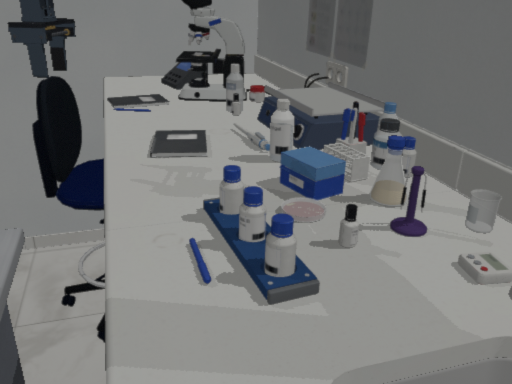

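Run:
```python
from h import *
from scipy.spatial.transform import Rotation as R
s=bot.get_state(); print(np.round(R.from_quat(s['ee_rot']).as_matrix(),3))
for c in ['top']:
    p=snap(c,c+'1.png'); im=p['color']
    hsv=cv2.cvtColor(im,cv2.COLOR_RGB2HSV)
    u=cv2.resize(im[170:280,205:395],None,fx=4,fy=4,interpolation=cv2.INTER_CUBIC); cv2.imwrite('pics/crop1.png',u[:,:,::-1])
    print(im[225:232:3,240:300:6].tolist()[0], im[215,248:256].tolist())
    print(p.keys())
```

```text
[[ 0.     0.336  0.942]
 [ 0.     0.942 -0.336]
 [-1.     0.    -0.   ]]
[[25, 31, 44], [18, 36, 88], [21, 39, 92], [70, 69, 72], [23, 41, 70], [19, 41, 68], [20, 39, 68], [25, 42, 71], [20, 34, 57], [18, 26, 46]] [[24, 37, 87], [28, 41, 92], [24, 41, 91], [18, 38, 89], [17, 36, 88], [23, 39, 93], [22, 38, 89], [22, 38, 92]]
dict_keys(['color', 'mtx', 'view', 'shot'])
```

View pics/crop1.png

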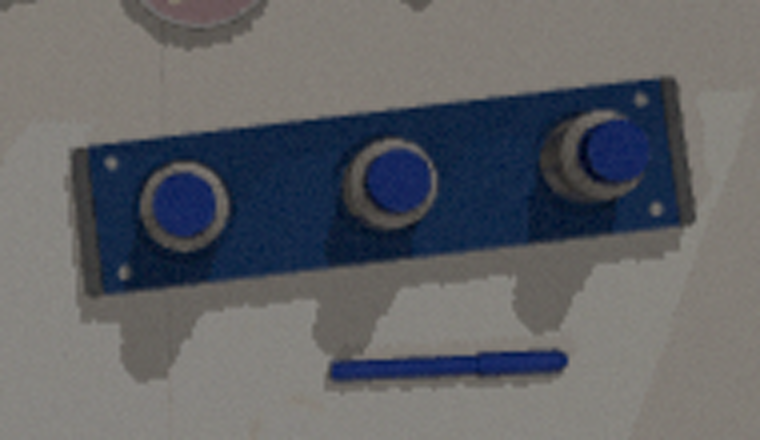

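```bash
cat >> h.py <<'E'
def ray(p,u,v,z):
    K=np.array(p['mtx']);M=np.linalg.inv(np.array(p['view']))
    d=np.linalg.solve(K,[u,v,1]); d=M[:3,:3]@np.array([d[0],-d[1],-d[2]]); o=M[:3,3]
    return o+d*(z-o[2])/d[2]
E
python3 - <<'E'
from h import *
p=bot.snapshot('top')
cs=[ray(p,205+a/4-.4,170+b/4-.4,.022) for a,b in [(72,150),(672,76),(695,222),(95,297)]]
cs=np.array(cs);print(np.round(cs,4)); print(np.linalg.norm(cs-np.roll(cs,-1,0),axis=1)); c=cs.mean(0);print(c)
d=(cs[0]+cs[3]-cs[1]-cs[2])/2; d/=np.linalg.norm(d); print('yaw',np.arctan2(-d[0],d[1]))
for k in (1,0,-1): print('well',np.round(c+d*.11*k,4))
for a,b in [(184,204),(398,181),(615,152)]: print('cap',np.round(ray(p,205+a/4-.4,170+b/4-.4,.106),4))
q=bot.snapshot('side'); 
for n in ['well_left','well_mid','well_right']:
    for P in (p,q):
        for r in bot.place_of(P,n)[:1]: print(n,np.round(w(P,r['xyz']),4),round(r['p'],2))
E
```

```text
[[ 0.5653  0.1584  0.022 ]
 [ 0.5971 -0.1717  0.022 ]
 [ 0.5169 -0.1804  0.022 ]
 [ 0.485   0.1475  0.022 ]]
[0.33164286 0.08067004 0.32945369 0.08099874]
[ 0.54109904 -0.01155946  0.022     ]
yaw 0.0964604462076482
well [0.5305 0.0979 0.022 ]
well [ 0.5411 -0.0116  0.022 ]
well [ 0.5517 -0.121   0.022 ]
cap [0.5321 0.097  0.106 ]
cap [ 0.5408 -0.0105  0.106 ]
cap [ 0.5524 -0.1199  0.106 ]
well_left [0.5335 0.0971 0.0587] 0.63
well_left [0.533  0.0959 0.0566] 0.77
well_mid [ 0.543  -0.0104  0.0578] 0.97
well_mid [ 0.5404 -0.0144  0.0558] 0.67
well_right [ 0.5529 -0.1234  0.0577] 0.73
well_right [ 0.5465 -0.1204  0.058 ] 0.7
```

Emit:
play_rows:
  plan:
    - [[0,0,-0.11,2.4,-3.0,0,1],[0,0,-0.11,2.4,-3.0,0,1],[0,0,-0.11,2.4,-3.0,0,1],[0,0,-0.11,2.4,-3.0,0,1],[0,0,-0.11,2.4,-3.0,0,1],[0,0,-0.11,2.4,-3.0,0,1],[0,0,-0.11,2.4,-3.0,0,1],[0,0,-0.11,2.4,-3.0,0,1],[0,0,-0.11,2.4,-3.0,0,1],[0,0,-0.11,2.4,-3.0,0,1]]
  squeeze: 35

```text
time: 2.35
tool_pos: [0.4341, 0.2402, 0.2142]
ee_rot: [0.468, 0.53, -0.468, 0.53]
wrist_force: [0.3, 1.0, -0.2]
opening: 0.999
```

Emit:
play_rows:
  plan:
    - [[0,0,-0.008,1.95,-2.85,-1,1],[0,0,-0.008,1.95,-2.85,-1,1],[0,0,-0.008,1.95,-2.85,-1,1],[0,0,-0.008,1.95,-2.85,-1,1],[0,0,0,1.95,-2.85,-1,1],[0,0,0,0,0,0,1],[0,0,0,0,0,0,1]]

```text
time: 3.05
tool_pos: [0.5307, 0.0986, 0.1636]
ee_rot: [0.476, 0.523, -0.476, 0.523]
wrist_force: [0.0, 0.3, -0.1]
opening: 1.001
```

Run:
```python
from h import *
from scipy.spatial.transform import Rotation as R
s=bot.get_state(); print(np.round(s['tool_pos'],4),np.round(R.from_quat(s['ee_rot']).as_matrix(),3),np.round(s['joint_positions'],2),s['wrist_force'])
p=snap('wrist','w0.png'); pl(p,['bottle_a_mid','well_left'])
```

```text
[0.5307 0.0986 0.1636] [[-0.001  0.996  0.094]
 [ 0.     0.094 -0.996]
 [-1.    -0.001 -0.   ]] [0.16 0.3  1.72 0.   1.12 0.07] [ 0.00485689  0.31008172 -0.09072546]
bottle_a_mid 0.64 [0.5353 0.0926 0.0588]
```

View pics/w0.png

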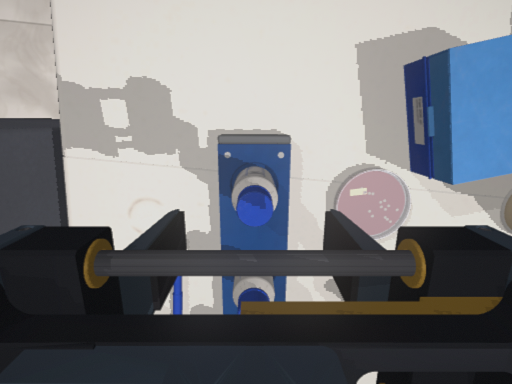

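Emit:
play_rows:
  plan:
    - [[0,0,0,0.1,-0.1,-2,1],[0,0,0,0,0,-2.5,1],[0,0,0,0,0,-2.5,1],[0,0,0,0,0,-2.5,1],[0,0,0,0,0,-1.5,1],[0,0,0,0,0,-1,1],[0,0,0,0,0,0,1]]

```text
time: 3.9
tool_pos: [0.5309, 0.0987, 0.0433]
ee_rot: [0.475, 0.524, -0.476, 0.523]
wrist_force: [-0.2, 0.3, -0.6]
opening: 1.003
```

Emit:
play_rows:
  plan:
    - [[0,0,0,0,0,0,0],[0,0,0,0,0,0,0],[0,0,0,0,0,0,0],[0,0,0,0,0,0,0],[0,0,0,0,0,0,0],[0,0,0,0,0,0,0],[0,0,0,0,0,0,0],[0,0,0,0,0,0,0]]

```text
time: 4.7
tool_pos: [0.5317, 0.098, 0.0441]
ee_rot: [0.475, 0.523, -0.475, 0.523]
wrist_force: [-1.2, 0.4, 1.5]
opening: 0.492
```

Emit:
play_rows:
  plan:
    - [[0,0,0,0,0,0.5,0],[0,0,0,0,0,1,0],[0,0,0,0,0,2,0],[0,0,0,0,0,2,0],[0,0,0,0,0,2,0],[0,0,0,0,0,2,0],[0,0,0,0,0,0.5,0],[0,0,0,0,0,0,0],[0,0,0,0,0,0,0],[0,0,0,0,0,0,0]]

```text
time: 5.7
tool_pos: [0.531, 0.0979, 0.1429]
ee_rot: [0.475, 0.524, -0.476, 0.523]
wrist_force: [0.1, 0.4, -0.9]
opening: 0.493
```

Emit:
play_rows:
  plan:
    - [[0,0,0,0,0,0,0],[0,0,0,0,0,0,0],[0,0,0,0,0,0,0],[0,0,0,0,0,0,0]]

```text
time: 6.1
tool_pos: [0.5318, 0.098, 0.1438]
ee_rot: [0.475, 0.523, -0.475, 0.523]
wrist_force: [0.4, 0.2, -0.4]
opening: 0.49
```

Run:
```python
from h import *
for i in range(3):
    p=snap('side','s1.png'); s=bot.get_state(); print(s['time'],np.round(s['tool_pos'],4),np.round(s['wrist_force'],2),np.round(s['joint_torque'],2))
```

```text
6.15 [0.5317 0.098  0.1438] [-1.02 -0.03 -0.59] [-0.000e+00 -3.978e+01 -2.150e+01  7.000e-02  3.000e-02 -0.000e+00]
6.2 [0.5318 0.0981 0.1439] [-0.57 -0.67 -1.54] [-0.000e+00 -3.979e+01 -2.151e+01  7.000e-02  3.000e-02  0.000e+00]
6.25 [0.5318 0.0981 0.144 ] [ 0.78  0.63 -0.62] [-0.000e+00 -3.979e+01 -2.151e+01  7.000e-02  3.000e-02  0.000e+00]
```

View pics/s1.png

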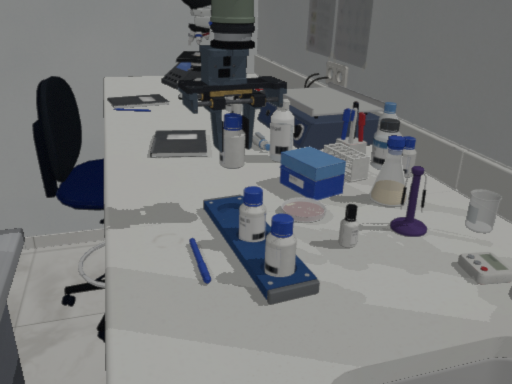

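Emit:
play_rows:
  plan:
    - [[0,0,0,0,0,-1,0],[0,0,0,0,0,-2,0],[0,0,0,0,0,-2,0],[0,0,0,0,0,-2,0],[0,0,0,0,0,-1,0],[0,0,0,0,0,-1,0],[0,0,0,0,0,-0.6,0],[0,0,0,0,0,-0.4,0],[0,0,0,0,0,0,0],[0,0,0,0,0,0,0]]

```text
time: 7.25
tool_pos: [0.5323, 0.0981, 0.0444]
ee_rot: [0.476, 0.523, -0.475, 0.524]
wrist_force: [-0.1, -0.8, -1.6]
opening: 0.486
```

Emit:
play_rows:
  plan:
    - [[0,0,0,0,0,-0.1,0],[0,0,0,0,0,0,0],[0,0,0,0,0,0,0]]

```text
time: 7.55
tool_pos: [0.5323, 0.0982, 0.044]
ee_rot: [0.476, 0.523, -0.475, 0.524]
wrist_force: [-1.1, -0.3, 5.8]
opening: 0.491
```

Seated (upward push). Release.

Emit:
play_rows:
  plan:
    - [[0,0,0,0,0,0,0.6],[0,0,0,0,0,0,0.8],[0,0,0,0,0,0,1],[0,0,0,0,0,0,1],[0,0,0,0,0,0,1],[0,0,0,0,0,0,1],[0,0,0,0,0,0,1]]

```text
time: 8.25
tool_pos: [0.5318, 0.0981, 0.0429]
ee_rot: [0.475, 0.523, -0.475, 0.523]
wrist_force: [0.4, 0.0, 0.3]
opening: 1.0
```

Emit:
play_rows:
  plan:
    - [[0,0,0,0,0,1,1],[0,0,0,0,0,2,1],[0,0,0,0,0,3,1],[0,0,0,0,0,3,1],[0,0,0,0,0,3,1],[0,0,0,0,0,0,1],[0,0,0,0,0,0,1]]

```text
time: 8.95
tool_pos: [0.5319, 0.0981, 0.1639]
ee_rot: [0.476, 0.523, -0.475, 0.524]
wrist_force: [-0.0, 0.2, -0.5]
opening: 0.999
```

Run:
```python
from h import *
p=snap('side','s2.png'); s=bot.get_state(); print(s['time'],np.round(s['tool_pos'],4),np.round(s['wrist_force'],2),s['opening'])
```

```text
9.0 [0.5312 0.098  0.1628] [-0.16  0.24 -0.34] 0.9989669829777136
```

View pics/s2.png

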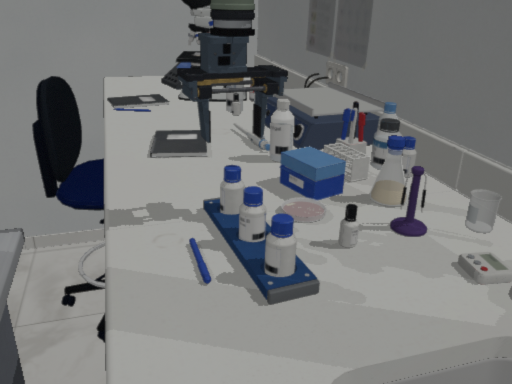

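The left bottle is back in its well at about (232,190), as at the start. Next is the middle one.

Emit:
play_rows:
  plan:
    - [[0,0,0,0.2,-2,0,1],[0,0,0,0.3,-3,0,1],[0,0,0,0.3,-3,0,1],[0,0,0,0.2,-2,0,1],[0,0,0,0,-0.9,0,1],[0,0,0,0,0,0,1],[0,0,0,0,0,0,1]]

```text
time: 9.7
tool_pos: [0.5413, -0.0103, 0.1623]
ee_rot: [0.475, 0.524, -0.476, 0.523]
wrist_force: [0.3, -0.1, -0.1]
opening: 0.998
```

Emit:
play_rows:
  plan:
    - [[0,0,0,0,0,-2,1],[0,0,0,0,0,-2.5,1],[0,0,0,0,0,-2.5,1],[0,0,0,0,0,-2.5,1],[0,0,0,0,0,-1.5,1],[0,0,0,0,0,-1,1],[0,0,0,0,0,0,1]]

```text
time: 10.4
tool_pos: [0.5408, -0.0101, 0.0418]
ee_rot: [0.475, 0.524, -0.476, 0.523]
wrist_force: [-0.2, 0.1, -0.5]
opening: 0.999
```

Emit:
play_rows:
  plan:
    - [[0,0,0,0,0,0,0],[0,0,0,0,0,0,0],[0,0,0,0,0,0,0],[0,0,0,0,0,0,0],[0,0,0,0,0,0,0],[0,0,0,0,0,0,0],[0,0,0,0,0,0,0],[0,0,0,0,0,0,0]]

```text
time: 11.2
tool_pos: [0.5413, -0.011, 0.0431]
ee_rot: [0.475, 0.524, -0.476, 0.523]
wrist_force: [-1.3, -0.4, 3.7]
opening: 0.482
```

Emit:
play_rows:
  plan:
    - [[0,0,0,0,0,0.5,0],[0,0,0,0,0,1,0],[0,0,0,0,0,2,0],[0,0,0,0,0,2,0],[0,0,0,0,0,2,0],[0,0,0,0,0,2,0],[0,0,0,0,0,0.5,0],[0,0,0,0,0,0,0],[0,0,0,0,0,0,0],[0,0,0,0,0,0,0]]

```text
time: 12.2
tool_pos: [0.541, -0.0109, 0.1418]
ee_rot: [0.475, 0.524, -0.476, 0.523]
wrist_force: [-0.1, -1.1, -1.9]
opening: 0.477
```

Emit:
play_rows:
  plan:
    - [[0,0,0,0,0,0,0],[0,0,0,0,0,0,0],[0,0,0,0,0,0,0],[0,0,0,0,0,0,0]]

```text
time: 12.6
tool_pos: [0.5418, -0.0109, 0.1428]
ee_rot: [0.475, 0.523, -0.475, 0.523]
wrist_force: [-0.3, 0.4, -1.5]
opening: 0.48
```

Run:
```python
from h import *
for i in range(4):
    p=snap('side','s3.png'); s=bot.get_state(); print(s['time'],np.round(s['tool_pos'],4),np.round(s['wrist_force'],2),np.round(s['joint_torque'],2))
```

```text
12.65 [ 0.5418 -0.011   0.1429] [-0.45  0.01 -1.44] [ -0.   -39.96 -21.51   0.06   0.05  -0.  ]
12.7 [ 0.5418 -0.011   0.1429] [ 0.3  -1.14 -0.86] [ -0.   -39.96 -21.52   0.06   0.05   0.  ]
12.75 [ 0.5418 -0.011   0.143 ] [-0.    0.41 -1.52] [ -0.   -39.97 -21.52   0.06   0.05   0.  ]
12.8 [ 0.5418 -0.0109  0.143 ] [-0.2  -1.05 -1.69] [ -0.   -39.98 -21.53   0.06   0.05   0.  ]
```

View pics/s3.png

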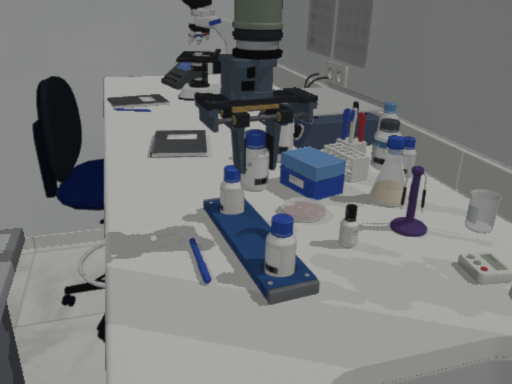

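The middle bottle is held clear at about (255,165) and pulls about 1.3 N, so it is also light. Putting it back.

Emit:
play_rows:
  plan:
    - [[0,0,0,0,0,-1,0],[0,0,0,0,0,-2,0],[0,0,0,0,0,-2,0],[0,0,0,0,0,-2,0],[0,0,0,0,0,-1,0],[0,0,0,0,0,-1,0],[0,0,0,0,0,-0.6,0],[0,0,0,0,0,-0.4,0],[0,0,0,0,0,0,0],[0,0,0,0,0,0,0]]

```text
time: 13.8
tool_pos: [0.5423, -0.011, 0.0434]
ee_rot: [0.476, 0.523, -0.475, 0.524]
wrist_force: [-1.1, -0.1, -1.0]
opening: 0.482
```

Emit:
play_rows:
  plan:
    - [[0,0,0,0,0,-0.1,0],[0,0,0,0,0,0,0],[0,0,0,0,0,0,0]]

```text
time: 14.1
tool_pos: [0.5423, -0.011, 0.0431]
ee_rot: [0.476, 0.523, -0.475, 0.524]
wrist_force: [-0.6, -0.8, 5.3]
opening: 0.478
```

Emit:
play_rows:
  plan:
    - [[0,0,0,0,0,0,0.6],[0,0,0,0,0,0,0.8],[0,0,0,0,0,0,1],[0,0,0,0,0,0,1],[0,0,0,0,0,0,1],[0,0,0,0,0,0,1],[0,0,0,0,0,0,1]]

```text
time: 14.8
tool_pos: [0.5418, -0.0109, 0.0419]
ee_rot: [0.475, 0.523, -0.475, 0.523]
wrist_force: [0.2, 0.3, 0.0]
opening: 0.996
```

Emit:
play_rows:
  plan:
    - [[0,0,0,0,0,1,1],[0,0,0,0,0,2,1],[0,0,0,0,0,3,1],[0,0,0,0,0,3,1],[0,0,0,0,0,3,1],[0,0,0,0,0,0,1],[0,0,0,0,0,0,1]]

```text
time: 15.5
tool_pos: [0.5419, -0.0109, 0.1629]
ee_rot: [0.476, 0.523, -0.475, 0.524]
wrist_force: [-0.7, 0.5, -0.3]
opening: 0.999
```

Emit:
play_rows:
  plan:
    - [[0,0,0,0.2,-2,0,1],[0,0,0,0.3,-3,0,1],[0,0,0,0.3,-3,0,1],[0,0,0,0.2,-2,0,1],[0,0,0,0.1,-0.9,0,1],[0,0,0,0,0,0,1],[0,0,0,0,0,0,1]]

```text
time: 16.2
tool_pos: [0.5523, -0.1192, 0.1613]
ee_rot: [0.475, 0.524, -0.476, 0.523]
wrist_force: [0.4, 1.1, -0.1]
opening: 1.002
```

Run:
```python
from h import *
p=snap('side','s4.png'); s=bot.get_state(); print(s['time'],np.round(s['tool_pos'],4),np.round(s['wrist_force'],2),s['opening'])
```

```text
16.25 [ 0.5524 -0.119   0.1616] [ 0.49 -0.71  0.23] 0.9976881217473734
```

View pics/s4.png

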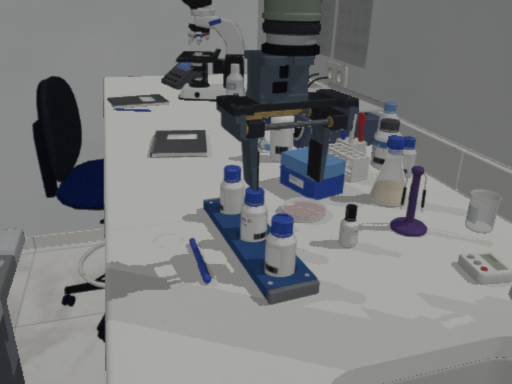

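The left (232,190) and middle (254,217) bottles are standing in their wells. Now the right one.

Emit:
play_rows:
  plan:
    - [[0,0,0,0,-0.1,-2,1],[0,0,0,0,0,-2.5,1],[0,0,0,0,0,-2.5,1],[0,0,0,0,0,-2.5,1],[0,0,0,0,0,-1.5,1],[0,0,0,0,0,-0.9,1],[0,0,0,0,0,0,1]]

```text
time: 16.95
tool_pos: [0.552, -0.12, 0.042]
ee_rot: [0.475, 0.524, -0.476, 0.523]
wrist_force: [-0.1, -1.2, 0.2]
opening: 0.998
```

Emit:
play_rows:
  plan:
    - [[0,0,0,0,0,0,0],[0,0,0,0,0,0,0],[0,0,0,0,0,0,0],[0,0,0,0,0,0,0],[0,0,0,0,0,0,0],[0,0,0,0,0,0,0],[0,0,0,0,0,0,0],[0,0,0,0,0,0,0]]

```text
time: 17.75
tool_pos: [0.5523, -0.121, 0.0431]
ee_rot: [0.475, 0.524, -0.476, 0.523]
wrist_force: [-1.7, -0.3, 3.2]
opening: 0.485
```

Emit:
play_rows:
  plan:
    - [[0,0,0,0,0,0.5,0],[0,0,0,0,0,1,0],[0,0,0,0,0,2,0],[0,0,0,0,0,2,0],[0,0,0,0,0,2,0],[0,0,0,0,0,2,0],[0,0,0,0,0,0.5,0],[0,0,0,0,0,0,0],[0,0,0,0,0,0,0],[0,0,0,0,0,0,0]]

```text
time: 18.75
tool_pos: [0.5519, -0.1207, 0.1417]
ee_rot: [0.475, 0.524, -0.476, 0.523]
wrist_force: [-1.2, 0.6, -3.5]
opening: 0.484
```

Run:
```python
from h import *
for i in range(5):
    p=snap('side','s5.png'); s=bot.get_state(); print(s['time'],np.round(s['tool_pos'],4),np.round(s['wrist_force'],2),np.round(s['joint_torque'],2),s['opening'])
```

```text
18.8 [ 0.5521 -0.1207  0.1418] [-0.38  0.18 -3.69] [  0.   -43.86 -22.7    0.05   0.07  -0.  ] 0.4809131041752193
18.85 [ 0.5522 -0.1208  0.1419] [-0.2   0.38 -4.13] [  0.   -43.74 -22.64   0.05   0.07  -0.  ] 0.48287845524126877
18.9 [ 0.5524 -0.1208  0.1421] [ 0.23  0.14 -3.05] [  0.   -43.66 -22.62   0.05   0.07  -0.  ] 0.47891421117612626
18.95 [ 0.5525 -0.1209  0.1423] [ 0.79 -0.53 -4.02] [  0.   -43.61 -22.61   0.05   0.07   0.  ] 0.48163288261171494
19.0 [ 0.5526 -0.1209  0.1425] [ 0.93  0.34 -3.86] [  0.   -43.57 -22.61   0.05   0.07  -0.  ] 0.4869236686106078
```

View pics/s5.png

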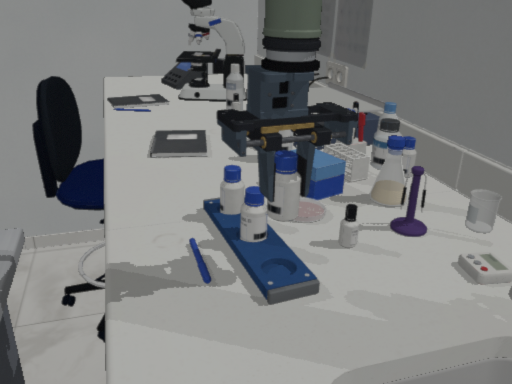

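The right bottle pulls about 3.8 N, so it is the heaviest. Raise its base from about 0.11 m to about 0.20 m and hold.

Emit:
play_rows:
  plan:
    - [[0,0,0,0,0,0.5,0],[0,0,0,0,0,1,0],[0,0,0,0,0,1.5,0],[0,0,0,0,0,1.5,0],[0,0,0,0,0,1.5,0],[0,0,0,0,0,1.5,0],[0,0,0,0,0,1,0],[0,0,0,0,0,0.5,0],[0,0,0,0,0,0,0],[0,0,0,0,0,0,0]]

```text
time: 20.0
tool_pos: [0.5524, -0.1209, 0.2324]
ee_rot: [0.475, 0.524, -0.476, 0.523]
wrist_force: [-0.8, 0.4, -4.4]
opening: 0.48
```

Emit:
play_rows:
  plan:
    - [[0,0,0,0,0,0,0],[0,0,0,0,0,0,0],[0,0,0,0,0,0,0],[0,0,0,0,0,0,0],[0,0,0,0,0,0,0],[0,0,0,0,0,0,0],[0,0,0,0,0,0,0],[0,0,0,0,0,0,0],[0,0,0,0,0,0,0],[0,0,0,0,0,0,0]]

```text
time: 21.0
tool_pos: [0.5528, -0.1209, 0.233]
ee_rot: [0.475, 0.523, -0.475, 0.523]
wrist_force: [-0.5, -0.1, -4.5]
opening: 0.486
```

Run:
```python
from h import *
p=snap('side','s6.png'); s=bot.get_state(); print(s['time'],np.round(s['tool_pos'],4),np.round(s['wrist_force'],2),s['opening'],np.abs(s['qvel']).max())
pl(p,['bottle_a_mid','petri','dropper','marker'])
t=snap('top','t6.png'); pl(t,['bottle_a_mid','petri','dropper','marker'])
```

```text
21.05 [ 0.5528 -0.1209  0.233 ] [ 0.25  0.57 -3.55] 0.4797059803217316 0.001767184707842656
bottle_a_mid 0.73 [0.5287 0.0952 0.0571]
petri 0.58 [ 6.754e-01  8.470e-02 -6.000e-04]
dropper 0.68 [ 0.7006 -0.0509 -0.0037]
marker 0.75 [ 0.4405 -0.042  -0.0011]
bottle_a_mid 0.76 [0.5373 0.0985 0.0597]
petri 0.86 [0.684  0.0855 0.0011]
dropper 0.78 [ 7.092e-01 -5.290e-02 -2.000e-04]
marker 0.55 [ 0.4449 -0.0447  0.0043]
marker 0.28 [ 0.5463 -0.0107  0.0585]
```

View pics/s6.png

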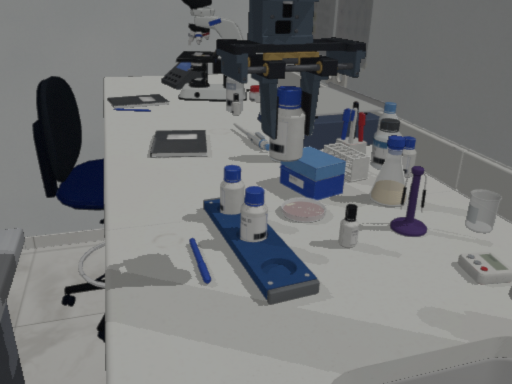

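View pics/t6.png

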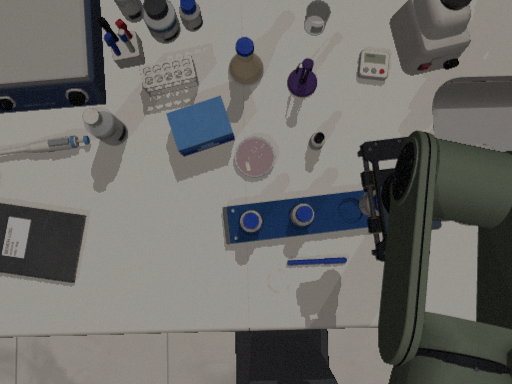

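The pictures show the heavy bottle upright in the jaws at about (288,130). The other two are seated at (232,190) and (254,217), and the petri dish, dropper and marker are where they were. Handing in.

Run:
```python
from station import bot
print(bot.finish_job())
```

```text
the job is handed in; nothing more can be done
None
```

I lifted the three bottles in turn, left to right, about 10 cm each. The wrist read roughly 0.8 N for the left one, 1.3 N for the middle and 3.8 N for the right. I put the left and middle bottles back in their own wells. The right one is the heaviest, so I raised it further and handed in at about 21 s with it held upright and still, base about 20 cm above the worktop.

- **Hold:** the last readings showed the arm at rest, a steady load of about 4 N and the jaw opening unchanged at about 0.48. The base height comes from how far the tool rose. I did not measure it separately in the images.
- **Scene:** the last side and top pictures show the other two bottles standing in their wells. The petri dish, dropper and marker are in their starting places to within a few millimetres.
- **Disagreements:** the side and top cameras differed by 4 to 9 mm on some positions throughout. Single force readings varied by about 0.5 to 1 N, too little to confuse the full bottle with the nearly empty ones.

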